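Rebuild the disc-spring pack of the bag sealer's press arm

TASK

Build up the spring pack on the level arbor of the stand from the three dished washers standing in the rests: first the smallest with its hollow side against the shoulder, then the middle one turned the other way so that the two noses touch, then the largest turned back again so that its hollow side lies against the hollow side of the middle one. Push each one fully home so that no gaps are left, and let go of it. Do not drop a washer, and leave everything else on the table where it is.

Things in the scene. Friction and masses are not known exactly. Their poses are not given: they have to be found in the camera images.
- arbor_stand: steel stand fixed to the table; its place and turn vary. Base plate 100 mm wide, 12 mm thick, reaching 35 mm to -y and 95 mm to +y of the shoulder face; a post 36 mm wide, 22 mm thick, 180 mm high, 30 mm behind the shoulder face carries collar and arbor. Origin on the table under the shoulder face; -y points along the arbor to its free end, z up
- shoulder (a point): centre of the shoulder face, on the arbor's axis, 165 mm above the table; -y points level along the arbor to its free end, z up. The shoulder is the front face of a collar 42 mm in diameter and 30 mm long. Washers hang on the arbor with 2.5 mm radial play
- arbor_tip (a point): centre of the free end of the arbor, 75 mm from the shoulder. The arbor is a level steel rod 20 mm in diameter whose last 13 mm taper to 11 mm
- washer_small: the smallest dished (conical) steel washer: outer diameter 52 mm, bore 25 mm, cylindrical rim 8 mm thick, 15 mm thick over all, 70 g (-20/+30 %). One face is a raised nose, the other hollow. Origin on its axis at mid thickness of the rim; +x points along the axis out of the nose (it may roll about x). Starts on edge in its rest, axis level, centre 48.5 mm above the table; pinch it across its diameter from above
- small_nose (a point): point on the axis of washer_small in the plane of its nose face, 11 mm to +x of its origin; the nose is a cone rising 7 mm from the rim to a flat ring of 25 mm inner and 34 mm outer diameter
- small_hollow (a point): point on the axis of washer_small in the plane of its hollow-side rim face, 4 mm to -x of its origin; this face is flat with a shallow recess about 34 mm wide and 4 mm deep round the bore
- rest_small: fixed grey rest of washer_small: 46x46 mm block 20 mm high, two steel rods under the rim, back plate 30 mm wide up to 48 mm high behind the hollow side, lip up to 26 mm high before the nose side; origin under the washer's centre at table height, +x is the way the nose looks
- washer_mid: the middle-sized dished (conical) steel washer: outer diameter 61 mm, bore 25 mm, cylindrical rim 8 mm thick, 15 mm thick over all, 100 g (-20/+30 %). One face is a raised nose, the other hollow. Origin on its axis at mid thickness of the rim; +x points along the axis out of the nose (it may roll about x). Starts on edge in its rest, axis level, centre 53.5 mm above the table; pinch it across its diameter from above
- mid_nose (a point): point on the axis of washer_mid in the plane of its nose face, 11 mm to +x of its origin; the nose is a cone rising 7 mm from the rim to a flat ring of 25 mm inner and 34 mm outer diameter
- mid_hollow (a point): point on the axis of washer_mid in the plane of its hollow-side rim face, 4 mm to -x of its origin; this face is flat with a shallow recess about 34 mm wide and 4 mm deep round the bore
- rest_mid: fixed grey rest of washer_mid: 46x46 mm block 20 mm high, two steel rods under the rim, back plate 30 mm wide up to 48 mm high behind the hollow side, lip up to 26 mm high before the nose side; origin under the washer's centre at table height, +x is the way the nose looks
- washer_large: the largest dished (conical) steel washer: outer diameter 70 mm, bore 25 mm, cylindrical rim 8 mm thick, 15 mm thick over all, 140 g (-20/+30 %). One face is a raised nose, the other hollow. Origin on its axis at mid thickness of the rim; +x points along the axis out of the nose (it may roll about x). Starts on edge in its rest, axis level, centre 58.4 mm above the table; pinch it across its diameter from above
- large_nose (a point): point on the axis of washer_large in the plane of its nose face, 11 mm to +x of its origin; the nose is a cone rising 7 mm from the rim to a flat ring of 25 mm inner and 34 mm outer diameter
- large_hollow (a point): point on the axis of washer_large in the plane of its hollow-side rim face, 4 mm to -x of its origin; this face is flat with a shallow recess about 34 mm wide and 4 mm deep round the bore
- rest_large: fixed grey rest of washer_large: 46x46 mm block 20 mm high, two steel rods under the rim, back plate 30 mm wide up to 48 mm high behind the hollow side, lip up to 26 mm high before the nose side; origin under the washer's centre at table height, +x is the way the nose looks
- jar: white jar with a red cap, 72 mm across, 121 mm tall, standing loose; bystander that may stand among the rests; origin at the centre of its underside
- stamp: date stamp, 34x32 mm, 87 mm tall, upright and loose; bystander near the arbor; origin at the centre of its underside
- carrot_a: loose cut piece of carrot standing on end, 38 mm across, 45 mm high; bystander; origin at the centre of its underside
- marker: loose felt marker lying flat, 131 mm long, 16 mm high; bystander; origin at the centre of its underside
- tape: roll of brown packing tape stuck down flat, 104 mm across, 48 mm high; bystander; origin at the centre of its underside
Mind the look-alikes: they are no part of the job. What is shaped like the washer_small but black or red is not meant.

How it is judged:
By the outcome, as a careful person would: the job done as asked, in the order asked, and still so for the second after the job is handed in, with the robot touching nothing.
It also fails if it takes over 72 s, if anything falls off the work surface, if the arm or the gripper's body presses on something with over 40 N, if the wrist force passes 120 N, or if a joint passes its speed limit or range.

ROBOT

A 6-joint arm with a two-finger parallel gripper is mounted at the origin on the work surface; the furniture and walls round the work are solid. World frame = base frame: x ahead of the robot, y to its left, z up, the work surface at z = 0. Lengths are in m, angles in rad, forces in N, time in s.
With the tool pointing down it reaches from about 0.25 to 0.775 m from the base axis. Payload 4 kg.
Tool frame: the origin (TCP) lies at the very end of the fingers, on their centre line; the grasp point (between the pads) lies 19 mm behind it (ctrl.hold_point_z is the distance from the TCP to the grasp point, in m); z points along the fingers, x is the direction in which the jaws open and shut, and the axes are right-handed (so a half turn about z gives the same grasp; the last joint's range is limited). The gripper opens to 85 mm and grips with 20 to 120 N. Pads are 22 mm wide; open, the fingers measure 114 mm over their backs; the gripper's body (76 mm by 85 mm) begins 54 mm behind the grasp point. The pads swing forward as they close: fully open they stand 13 mm farther back than shut.
Start: joints at [-1.232, 0.087, 1.371, -0, 1.684, -0.103], TCP at [0.235, -0.497, 0.209] pointing down, gripper open.
Joint ranges: [-3.1, 3.1], [-0.76, 2.03], [0.27, 2.55], [-1.08, 4.22], [0.17, 2.65], [-2.57, 2.57]. Speed limits (rad/s): [2.79, 2.79, 3.14, 3.14, 3.14, 3.14].

INTERFACE

Orientations are given as a unit quaternion [w, x, y, z].
In Python, from plant import ctrl, grip, kin, eyes, telemetry gives the robot as it stands. Calls block until the motion is done:
- ctrl.move_ptp(position, orientation): joint-space move of the TCP to a pose.
- ctrl.move_straight(position, orientation=None, speed=0.15, stop_force=None): straight line of the TCP; orientation=None keeps the orientation; speed is the mean speed in m/s. With stop_force (N) it stops when the force on the tool has changed by that much, and returns True; else False.
- ctrl.set_joints(angles): joint-space move.
- grip(opening, newtons=None): finger opening in m; newtons is the grip in N (None keeps the last); returns when the fingers have stopped.
- ctrl.wait(seconds).
- kin.inverse_kinematics(position, orientation): joint angles nearest the present ones, or None.
- eyes.get_image(name): name is "scene" or "top" or "wrist"; returns a dict with "frame" (420x560x3 uint8, red, green, blue), "intrinsics" (3x3 intrinsics, pixels), "distortion" ([k1, k2, p1, p2, k3] as OpenCV has them; the pictures are not rectified), "R" (3x3) and "t" (3): a world point X has camera coordinates R X + t. Camera axes: x right, y down, z forward; pixel columns grow to the right and rows downward; lengths in m; the calibration is good to about 2 mm. A picture is of the moment at which its call begins. There is no depth.
A pose or a line that the arm cannot do raises ctrl.Unreachable and nothing moves.
- ctrl.job_done(): hands the job in, once; it reports no verdict.
Readings, each from a call of its own:
- telemetry.get_time(): time.
- telemetry.get_q(): joint angles.
- telemetry.get_joint_vel(): joint speeds.
- telemetry.get_effort(): joint torques, N m.
- telemetry.get_tcp_pos(): TCP position.
- telemetry.get_tcp_rot(): TCP orientation.
- telemetry.get_force(): force on the tool from outside, world axes, zero at the start.
- telemetry.get_moment(): the same for the moment, N m.
- telemetry.get_finger_gap(): finger opening in m.
Only numpy, scipy, OpenCV 4.12 (cv2) and the standard library are available. Lean on these libraries where they do the work, as an engineer would, in place of code of your own. Each camera call takes 0.05 s, during which the arm holds its last target. There are 200 camera calls.

## Working session

There is one attempt and no reset: what is moved stays moved. The work goes in short steps, each a Python script; the robot and the scene stay as the last script left them, time stands still between calls to the robot, and variables do not carry over. Pictures are saved under pics/ and viewed, about 8 in all and at most 12, crops included, and the job is handed in when it is done.

```bash
ls; mkdir -p pics; python3 - <<'E'
from plant import ctrl,eyes,telemetry
import cv2,numpy as np,pickle
d={}
for n in ("scene","top"):
    d[n]=eyes.get_image(n); cv2.imwrite(f"pics/{n}0.png",cv2.cvtColor(d[n]["frame"],cv2.COLOR_RGB2BGR))
    R,t=d[n]["R"],d[n]["t"]; print(n,np.round(-R.T@t,3),np.round(R,2).tolist(),np.round(d[n]["intrinsics"],1).tolist(),d[n]["distortion"])
pickle.dump(d,open("d0.pkl","wb")); print(telemetry.get_time(),ctrl.hold_point_z,telemetry.get_tcp_rot())
E
```

```text
pics
scene [-0.094  0.871  0.654] [[-0.85, -0.53, 0.01], [-0.22, 0.34, -0.91], [0.49, -0.77, -0.41]] [[517.8, 0.0, 282.5], [0.0, 517.8, 216.0], [0.0, 0.0, 1.0]] [-0.09328361  0.          0.          0.          0.        ]
top [ 0.392 -0.132  1.351] [[0.01, -1.0, -0.03], [-1.0, -0.01, -0.07], [0.07, 0.03, -1.0]] [[506.6, 0.0, 275.7], [0.0, 506.6, 207.3], [0.0, 0.0, 1.0]] [-0.04411152  0.          0.          0.          0.        ]
0.1 0.0187 [-6.52045359e-04  8.44859550e-01 -5.34987141e-01 -8.21513579e-04]
```

View pics/scene0.png

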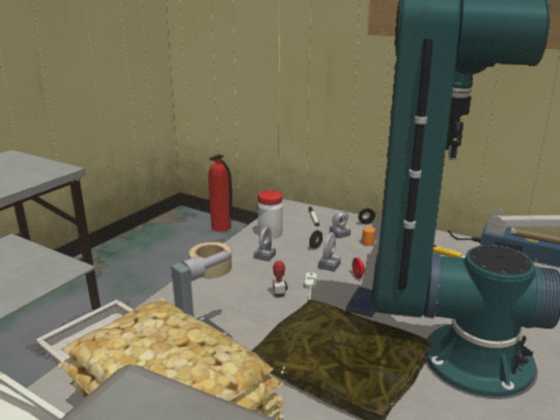

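View pics/top0.png

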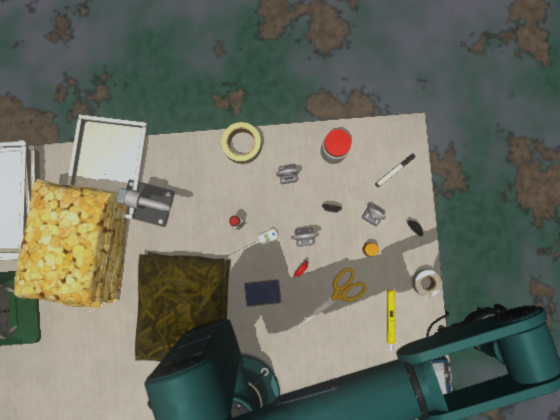

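The scene view shows the stand at about (200,280) and the three grey washers in their rests at (265,240), (330,248) and (340,222). The top view shows rests at (289,173), (305,236) and (374,213), the stand at (150,203) and the jar at (337,143). The black and red look-alikes are lying loose. I'll zoom in.

```bash
python3 - <<'E'
import cv2,numpy as np
a=cv2.imread("pics/scene0.png");b=cv2.imread("pics/top0.png")
f=lambda i,x,y,w,h,s:cv2.resize(i[y:y+h,x:x+w],None,fx=s,fy=s,interpolation=cv2.INTER_CUBIC)
c=np.vstack([np.hstack([f(a,160,180,110,140,2.5)[:300],f(a,240,190,150,100,3)[:300]]),np.hstack([f(b,100,170,110,70,2.5)[:300],f(b,265,150,150,100,3)])[:300]]) if 0 else None
A=f(a,160,240,100,75,4);B=f(a,245,195,100,75,4);C=f(b,100,165,100,75,4);D=f(b,270,155,133,100,3)
D=cv2.resize(D,(400,300));cv2.imwrite("pics/z0.png",np.vstack([np.hstack([A,B]),np.hstack([C,D])]))
E
```

```text
(no output)
```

View pics/z0.png

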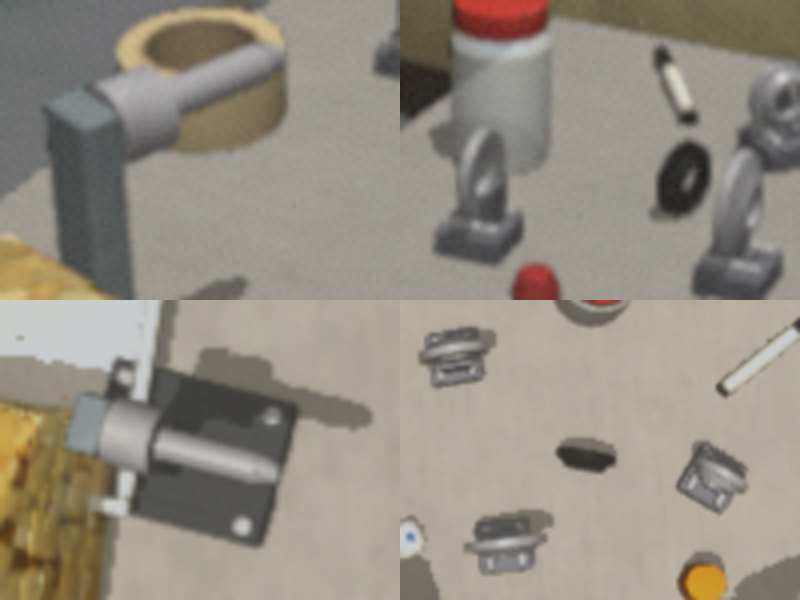

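```bash
cat > h.py <<'E'
import cv2,numpy as np,pickle
from plant import ctrl,grip,kin,eyes,telemetry
def ray(d,p):
    u=cv2.undistortPoints(np.array([[p]],float),d["intrinsics"],np.array(d["distortion"]))[0,0]
    v=d["R"].T@np.r_[u,1]; return -d["R"].T@d["t"],v/np.linalg.norm(v)
def plane(d,p,z):
    c,v=ray(d,p); return c+v*(z-c[2])/v[2]
def tri(obs):   # list of (d,pixel): nearest point to the rays, and rms miss
    A=np.zeros((3,3));b=np.zeros(3);L=[]
    for d,p in obs:
        c,v=ray(d,p);M=np.eye(3)-np.outer(v,v);A+=M;b+=M@c;L.append((c,M))
    x=np.linalg.solve(A,b); return x,np.sqrt(np.mean([np.sum((M@(x-c))**2) for c,M in L]))
def proj(d,X):
    return cv2.projectPoints(np.array([X],float),cv2.Rodrigues(d["R"])[0],np.array(d["t"],float),d["intrinsics"],np.array(d["distortion"],float))[0][0,0]
def down(yaw):  # tool z down, tool x (jaws) at angle yaw in the world
    return np.array([0,np.cos(yaw/2),np.sin(yaw/2),0])
def snap(name):
    d=eyes.get_image("wrist");pickle.dump(d,open(f"pics/{name}.pkl","wb"))
    cv2.imwrite(f"pics/{name}.png",cv2.cvtColor(d["frame"],cv2.COLOR_RGB2BGR));return d
E
python3 - <<'E'
from h import *
d0=pickle.load(open("d0.pkl","rb"));T=d0["top"]
for n,p,z in [("A",(289,173),.08),("B",(305,236),.08),("C",(374,213),.08),("tip",(168.7,207),.165),("coll",(139,200),.165),("post",(122,192),.18),("jar",(337,143),.121),("stamp",(235,221),.087),("carrot",(372,249),.045)]:
    print(n,plane(T,p,z).round(3))
d=snap("w0");R=d["R"];print((-R.T@d["t"]).round(3),R.round(2).tolist(),d["intrinsics"].round(0).tolist(),telemetry.get_tcp_pos(),telemetry.get_tcp_rot().round(3))
E
```

```text
A [ 0.574 -0.126  0.08 ]
B [ 0.415 -0.168  0.08 ]
C [ 0.475 -0.34   0.08 ]
tip [0.479 0.157 0.165]
coll [0.495 0.229 0.165]
post [0.512 0.266 0.18 ]
jar [ 0.643 -0.244  0.121]
stamp [0.451 0.008 0.087]
carrot [ 0.384 -0.341  0.045]
[ 0.293 -0.47   0.373] [[0.43, -0.9, -0.0], [-0.87, -0.41, 0.26], [-0.23, -0.11, -0.97]] [[333.0, 0.0, 277.0], [0.0, 333.0, 207.0], [0.0, 0.0, 1.0]] [ 0.23502046 -0.4967837   0.20828571] [-0.001  0.845 -0.535 -0.001]
```

```bash
python3 - <<'E'
from h import *
y=np.radians(-90)
L=[]
for i,p in enumerate([(.44,-.36,.2),(.44,-.23,.2),(.44,-.10,.2),(.40,.03,.29),(.40,.15,.29)]):
    ctrl.move_ptp(np.array(p),down(y)); ctrl.wait(.15); d=snap(f"v{i}"); L.append(cv2.imread(f"pics/v{i}.png"))
    print(i,telemetry.get_time(),(-d["R"].T@d["t"]).round(3))
    for n,X in dict(A=(.574,-.126,.08),B=(.415,-.168,.08),C=(.475,-.34,.08),tip=(.479,.157,.165)).items(): print(n,proj(d,X).round(0),end=" ")
L=[cv2.resize(i,(400,300),interpolation=cv2.INTER_AREA) for i in L]
cv2.imwrite("pics/m1.png",np.vstack([np.hstack([L[0],L[1]]),np.hstack([L[2],L[4]])]))
E
```

```text
0 1.325 [ 0.503 -0.362  0.365]
A [-22.  27.] B [ 63. 221.] C [252. 153.] tip [-496.  166.] 1 2.1083 [ 0.504 -0.232  0.365]
A [142.  26.] B [207. 222.] C [405. 154.] tip [-332.  165.] 2 2.8917 [ 0.504 -0.102  0.365]
A [309.  26.] B [352. 222.] C [556. 155.] tip [-142.  164.] 3 3.7833 [0.464 0.028 0.453]
A [432.   5.] B [453. 163.] C [616. 109.] tip [122. 100.] 4 4.5333 [0.464 0.148 0.455]
A [547.   8.] B [556. 164.] C [718. 111.] tip [267. 101.]
```

View pics/m1.png

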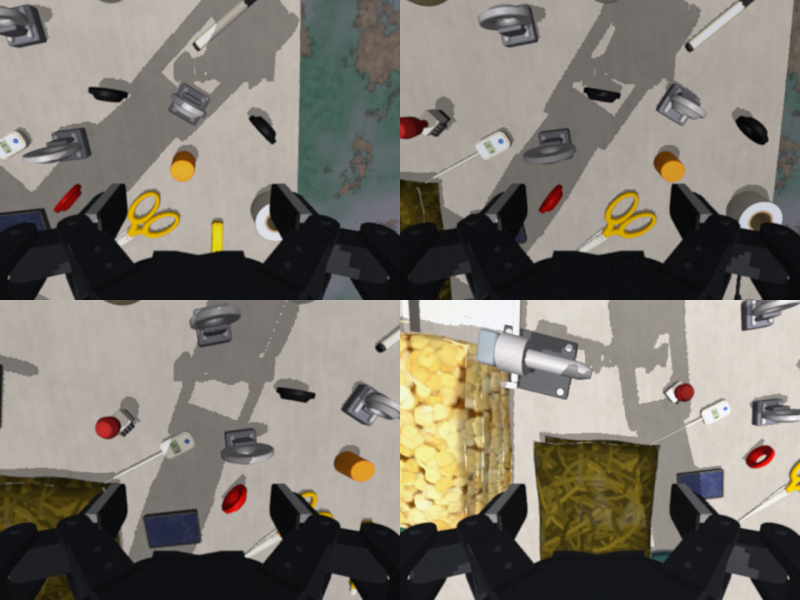

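The wrist views show A at about (500,20)/(215,320), B at (55,145)/(245,445) and C at (188,100)/(370,400) in montage pixels, with the stand clear at (535,360). I'll enlarge these to pick pixels.

```bash
python3 - <<'E'
from h import *
X=dict(A=(.574,-.126,.06),B=(.415,-.168,.06),C=(.475,-.34,.06))
def crop(v,c,w=90,h=100,s=3):
    im=cv2.imread(f"pics/v{v}.png");x=int(np.clip(c[0]-w/2,0,560-w));y=int(np.clip(c[1]-h/2,0,420-h))
    o=cv2.resize(im[y:y+h,x:x+w],None,fx=s,fy=s,interpolation=cv2.INTER_CUBIC);o=cv2.convertScaleAbs(o,alpha=1.3)
    for k in range(-x%10,w,10): cv2.line(o,(k*s,0),(k*s,12 if (x+k)%50==0 else 5),(0,255,0),1)
    for k in range(-y%10,h,10): cv2.line(o,(0,k*s),(12 if (y+k)%50==0 else 5,k*s),(0,255,0),1)
    cv2.putText(o,f"v{v} {x},{y}",(90,298),0,.45,(0,0,255),1);return o
P=lambda v,n:proj(pickle.load(open(f"pics/v{v}.pkl","rb")),X[n])
cv2.imwrite("pics/z1.png",np.vstack([np.hstack([crop(v,P(v,n)) for v,n in r][:3])[:, :800] for r in [((1,"A"),(0,"B"),(0,"C")),((2,"A"),(2,"B"),(2,"C"))]])[:600,:800])
E
```

```text
(no output)
```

View pics/z1.png

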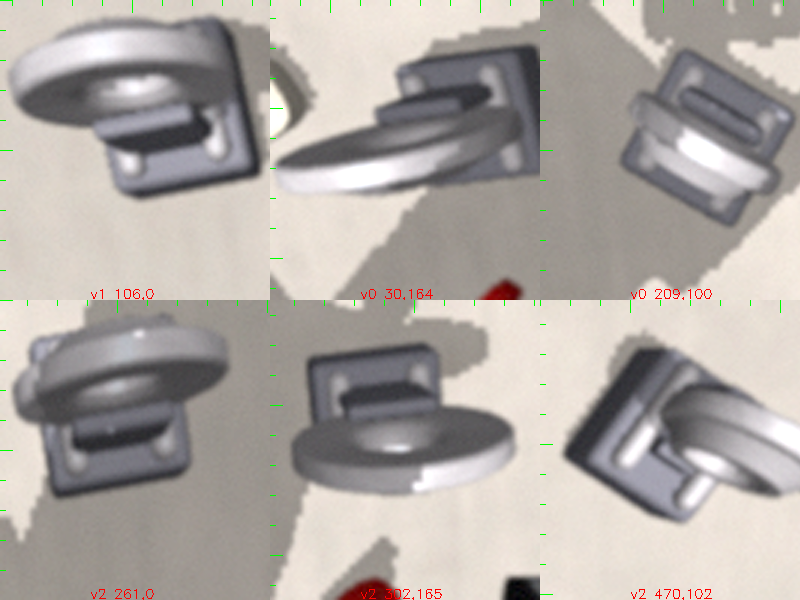

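A is the middle washer, B the largest and C the smallest, going by size. To tell nose from hollow, and for precise positions, I'll take closer views from both sides.

```bash
python3 - <<'E'
from h import *
W=dict(A=(.574,-.126,.98,.18),B=(.415,-.168,.995,.1),C=(.475,-.34,.857,-.515))
rows=[]
for s,names in ((1,"ABC"),(-1,"CBA")):
    r={}
    for n in names:
        x,y,ax,ay=W[n]; cam=np.array([x+s*.075*ax,y+s*.075*ay])
        ang=np.arctan2(s*ay,s*ax); yaw=ang-np.pi/2
        tcp=cam-.063*np.array([np.cos(ang),np.sin(ang)])
        ctrl.move_ptp(np.r_[tcp,.15],down(yaw)); ctrl.wait(.15)
        d=snap(f"c{n}{s}"); c=proj(d,(x,y,.06)); im=cv2.imread(f"pics/c{n}{s}.png")
        w,h=133,150; u=int(np.clip(c[0]-w/2,0,560-w)); v=int(np.clip(c[1]-h/2,0,420-h))
        o=cv2.convertScaleAbs(cv2.resize(im[v:v+h,u:u+w],None,fx=2,fy=2,interpolation=cv2.INTER_CUBIC),alpha=1.25)
        for k in range(-u%10,w,10): cv2.line(o,(k*2,0),(k*2,12 if (u+k)%50==0 else 5),(0,255,0),1)
        for k in range(-v%10,h,10): cv2.line(o,(0,k*2),(12 if (v+k)%50==0 else 5,k*2),(0,255,0),1)
        cv2.putText(o,f"{n}{s} {u},{v}",(150,298),0,.45,(0,0,255),1); r[n]=o
    rows.append(np.hstack([r[n] for n in "ABC"]))
cv2.imwrite("pics/z2.png",np.vstack(rows)); print(telemetry.get_time(),telemetry.get_q())
E
```

```text
12.65 [-3.24001620e-01  1.62932861e-01  1.40273497e+00 -2.92833424e-04
  1.57532188e+00 -2.07477020e+00]
```

View pics/z2.png

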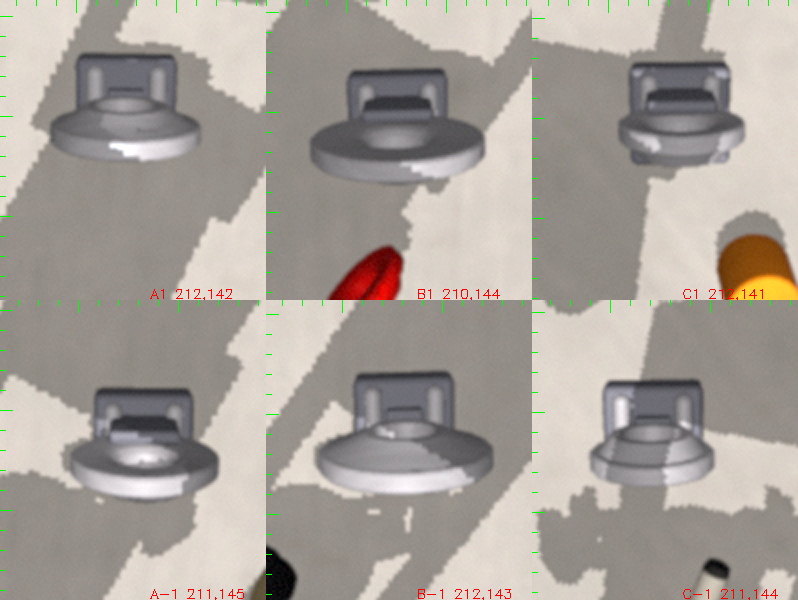

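Nose directions are now clear. A's nose is on its +axis side, and the noses of B and C are on their -axis sides. Next I'll compute the poses and take two side views of the arbor.

```bash
cat > poses.py <<'E'
from h import *
W0=dict(A=(.574,-.126,.98,.18),B=(.415,-.168,.995,.1),C=(.475,-.34,.857,-.515))
# crop origin, crop x offset, (left,right,bottom) and far base corners of the block, in 2x crop pixels
K={("A",1):(212,142,0,51,201,160,77,176,55),("A",-1):(211,145,0,69,219,197,95,192,90),
("B",1):(210,144,266,310,485,182,348,446,71),("B",-1):(212,143,266,316,493,194,355,452,74),
("C",1):(212,141,532,618,745,152,630,729,64),("C",-1):(211,144,532,589,714,187,603,701,81)}
def washers():
    out={}
    for n in "ABC":
        a=np.array(W0[n][2:]);a/=np.linalg.norm(a);ds={};obs={};cor=[]
        for s in (1,-1):
            u0,v0,o,l,r,b,cl,cr,cv=K[n,s];d=pickle.load(open(f"pics/c{n}{s}.pkl","rb"))
            f=lambda x,y:(u0+(x-o)/2-.25,v0+y/2-.25)
            obs[s]=ray(d,f((l+r)/2,b)); cor+=[plane(d,f(cl,cv),0)[:2],plane(d,f(cr,cv),0)[:2]]
            ds[s]=d,f(l,b),f(r,b)
        c1,c2,c3,c4=cor   # +side l,r ; -side l,r (view turned by pi)
        w=(c1-c2)+(c4-c3); w/=np.linalg.norm(w); ax=np.array([w[1],-w[0]]); ax*=np.sign(ax@a)
        rc=sum(cor)/4
        # rays meet in the axial-vertical plane after shifting by -+4 mm
        M=np.zeros((3,3));q=np.zeros(3)
        for s in (1,-1):
            c,v=obs[s];c=c+np.r_[s*.004*ax,0];P=np.eye(3)-np.outer(v,v);M+=P;q+=P@c
        top=np.linalg.solve(M,q)
        miss=[np.linalg.norm(np.cross(top-(obs[s][0]+np.r_[s*.004*ax,0]),obs[s][1])) for s in (1,-1)]
        out[n]=dict(top=top,ax=ax,rest=rc,miss=miss,side=[np.linalg.norm(c1-c2),np.linalg.norm(c3-c4),np.linalg.norm((c1+c2-c3-c4)/2)],ds=ds)
    return out
if __name__=="__main__":
    for n,o in washers().items():
        print(n,"top",o["top"].round(4),"rest",o["rest"].round(4),"ax",o["ax"].round(3),"miss",np.round(o["miss"],4),"block",np.round(o["side"],4))
        D={"A":.061,"B":.070,"C":.052}[n]
        for s,(d,l,r) in o["ds"].items(): print("  dia at centre height",np.linalg.norm(plane(d,l,o["top"][2]-D/2)-plane(d,r,o["top"][2]-D/2)).round(4))
E
python3 poses.py; python3 - <<'E'
from h import *
m=np.array([.487,.193]);al=np.array([-.017,-.072]);al/=np.linalg.norm(al);pe=np.array([-al[1],al[0]])
rows=[]
for s in (-1,1):
    cam=m+s*pe*.08;ang=np.arctan2(s*pe[1],s*pe[0]);tcp=cam-s*pe*.063
    ctrl.move_ptp(np.r_[tcp,.25],down(ang-np.pi/2));ctrl.wait(.15);d=snap(f"a{s}");c=proj(d,(*m,.165));print(s,c,telemetry.get_time(),telemetry.get_q().round(2),pe)
    im=cv2.imread(f"pics/a{s}.png");w,h=266,100;u=int(c[0]-w/2);v=int(c[1]-h/2)
    o=cv2.resize(im[v:v+h,u:u+w],None,fx=3,fy=3,interpolation=cv2.INTER_CUBIC)
    for k in range(-u%10,w,10): cv2.line(o,(k*3,0),(k*3,12 if (u+k)%50==0 else 5),(0,255,0),1)
    for k in range(-v%10,h,10): cv2.line(o,(0,k*3),(12 if (v+k)%50==0 else 5,k*3),(0,255,0),1)
    cv2.putText(o,f"{s} {u},{v}",(600,290),0,.6,(0,0,255),2);rows.append(o)
cv2.imwrite("pics/z3.png",np.vstack(rows))
E
```

```text
A top [ 0.5805 -0.1216  0.0818] rest [ 0.5821 -0.1206] ax [0.983 0.181] miss [0.0002 0.0002] block [0.0472 0.0468 0.0425]
  dia at centre height 0.0624
  dia at centre height 0.0634
B top [ 0.4169 -0.1665  0.0917] rest [ 0.4153 -0.166 ] ax [0.995 0.1  ] miss [0.0001 0.0001] block [0.0469 0.0464 0.0423]
  dia at centre height 0.0718
  dia at centre height 0.0729
C top [ 0.4782 -0.3487  0.0711] rest [ 0.4755 -0.348 ] ax [ 0.858 -0.513] miss [0. 0.] block [0.0472 0.047  0.0426]
  dia at centre height 0.0537
  dia at centre height 0.0536
-1 [278.91281076 226.9743475 ] 14.175 [ 0.28 -0.01  1.39 -0.    1.76 -1.05] [ 0.9732396  -0.22979268]
1 [277.04734516 225.32192569] 17.0 [0.25 0.06 1.32 0.   1.76 2.06] [ 0.9732396  -0.22979268]
```

View pics/z3.png

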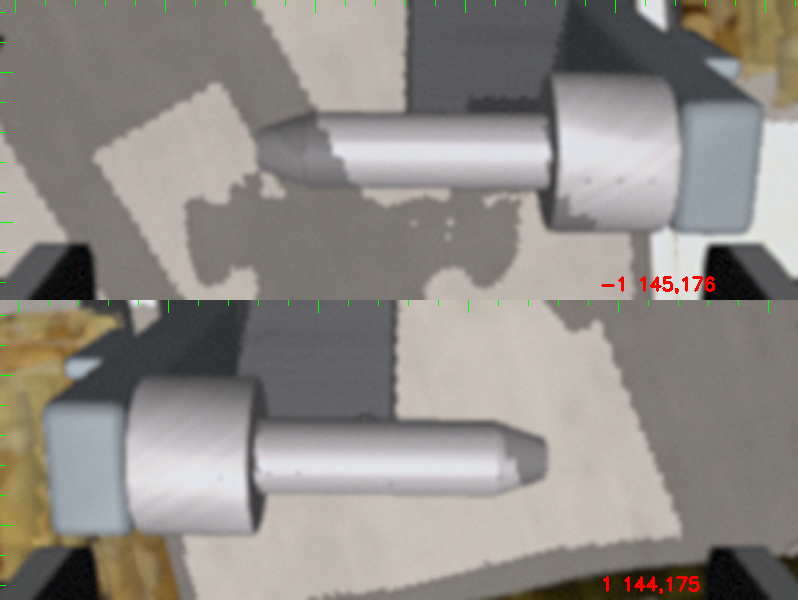

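```bash
cat > arb.py <<'E'
from h import *
def arbor():
    D={s:pickle.load(open(f"pics/a{s}.pkl","rb")) for s in(-1,1)}
    O={-1:(145,176),1:(144,175)}
    f=lambda s,x,y:(O[s][0]+(x-1)/3,O[s][1]+(y-1)/3)
    N=[];c=[]
    for s,p,q in((-1,(330,150),(540,151.5)),(1,(490,159),(270,157))):
        c0,v=ray(D[s],f(s,*p));_,w=ray(D[s],f(s,*q));n=np.cross(v,w);N.append(n/np.linalg.norm(n));c.append(c0)
    d=np.cross(N[0],N[1]);d/=np.linalg.norm(d);d*=-np.sign(d[1])   # to the free end
    p0=np.linalg.lstsq(np.array(N),np.array([N[i]@c[i] for i in(0,1)]),rcond=None)[0]
    def on(s,px):
        c0,v=ray(D[s],f(s,*px));t=np.linalg.lstsq(np.c_[d,-v],c0-p0,rcond=None)[0];return p0+t[0]*d
    tip=[on(-1,(257,150)),on(1,(547,156))];sh=[on(-1,(545,151)),on(1,(262,157))]
    return d,tip,sh,D,f
if __name__=="__main__":
    d,tip,sh,D,f=arbor();print(d.round(4),np.round(tip,4),np.round(sh,4),np.linalg.norm(np.mean(tip,0)-np.mean(sh,0)))
    d0=pickle.load(open("d0.pkl","rb"))
    for n in("top","scene"):print(n,"tip",proj(d0[n],np.mean(tip,0)),"sh",proj(d0[n],np.mean(sh,0)))
    # collar/rod diameters at depth
    for s,a,b in((-1,(440,113),(440,188)),(1,(380,121),(380,195)),(-1,(610,73),(610,232)),(1,(200,76),(200,234))):
        print(np.linalg.norm(plane(D[s],f(s,*a),.163)-plane(D[s],f(s,*b),.163)).round(4))
    v4=pickle.load(open("pics/v4.pkl","rb"));print("box corner",tri([(d0["top"],(112,190)),(v4,(98,49))]))
E
python3 arb.py
```

```text
[-2.380e-01 -9.713e-01 -7.000e-04] [[0.4767 0.1564 0.1662]
 [0.4766 0.156  0.1662]] [[0.4945 0.2293 0.1662]
 [0.4943 0.2284 0.1662]] 0.07482555953733341
top tip [168.96324487 207.80601413] sh [138.91338861 200.04190342]
scene tip [230.27839506 252.83533437] sh [199.50229832 265.51332119]
0.0208
0.0206
0.0443
0.0441
box corner (array([0.51989783, 0.2977677 , 0.15648304]), np.float64(0.0011293131328651619))
```

The arbor fits well: height 0.166 against 0.165 nominal, length 74.8 mm. The washer heights come out 2–3 mm low, and my pixel picks are uncertain by about that much because of edge blur, so I'll use the nominal heights. Now grasping the small one (C) and stopping in front of the tip to check.

```bash
cat > job.py <<'E'
from h import *
from poses import washers
from arb import arbor
d,tip,sh,_,_=arbor();tip=np.mean(tip,0);sh=np.mean(sh,0);dh=np.r_[d[:2]/np.linalg.norm(d[:2]),0]
ZA=.1655; SH=np.r_[((tip+75e-3*-d)+sh)[:2]/2,ZA]
PY=np.arctan2(dh[1],dh[0])+np.pi/2
G=dict(C=(-1,1,.0485,.052),A=(1,-1,.0535,.061),B=(-1,1,.0584,.070)) # nose sign on ax, turn, height, dia
OFF=-.0187-.006      # TCP height relative to the washer's centre
def at(s,dz=0,lat=0): # TCP with the rim centre s m from the shoulder
    pe=np.array([-dh[1],dh[0],0]); return SH+s*dh+pe*lat+np.array([0,0,OFF+dz])
def pick(n):
    sg,tn,zc,D=G[n];o=washers()[n];a=sg*o["ax"]
    want=0 if n!="A" else np.pi   # mid: nose to the shoulder
    yaw=np.arctan2(a[1],a[0])+(PY-np.arctan2(dh[1],dh[0]))+want
    yaw=(yaw+np.pi)%(2*np.pi)-np.pi
    p=o["top"].copy();p[2]=zc+OFF;q=down(yaw)
    grip(.085,60);ctrl.move_ptp(p+[0,0,.11],q)
    hit=ctrl.move_straight(p,speed=.12,stop_force=12)
    print("down hit",hit,telemetry.get_tcp_pos().round(4),p.round(4),np.degrees(yaw).round(1),"q",telemetry.get_q().round(2))
    grip(D-.006,60);g=telemetry.get_finger_gap();print("gap",g,"F",telemetry.get_force().round(1))
    if hit or abs(g-D)>.003: raise SystemExit("grasp odd")
    ctrl.move_straight(p+[0,0,.13],speed=.15);print("lift gap",telemetry.get_finger_gap(),telemetry.get_force().round(2))
    ctrl.move_ptp(at(.075+.045),down(PY));ctrl.wait(.2)
    print("pre",telemetry.get_tcp_pos().round(4),telemetry.get_force().round(2),telemetry.get_q().round(2),telemetry.get_time())
E
cat > look.py <<'E'
from h import *
def look(name,X,half=60,sc=4.4):
    o=[]
    for c in("wrist","scene","top"):
        i=eyes.get_image(c);pickle.dump(i,open(f"pics/{name}_{c}.pkl","wb"))
        w,h={"wrist":(300,300),"scene":(100,100),"top":(60,60)}[c]
        p=proj(i,X);u=int(np.clip(p[0]-w/2,0,560-w));v=int(np.clip(p[1]-h/2,0,420-h))
        im=cv2.cvtColor(i["frame"][v:v+h,u:u+w],cv2.COLOR_RGB2BGR);s=400/w if c!="top" else 400/w
        im=cv2.resize(im,(400,400),interpolation=cv2.INTER_CUBIC);cv2.putText(im,f"{c} {u},{v}",(5,395),0,.5,(0,0,255),1);o.append(im)
    cv2.imwrite(f"pics/{name}.png",np.hstack(o[:2]))
E
python3 - <<'E'
from job import *
from look import look
print("SH",SH,"PY",np.degrees(PY))
pick("C"); look("preC",at(.095)-[0,0,OFF])
E
```

```text
SH [0.49444477 0.22894931 0.1655    ] PY -13.766466654501874
down hit False [ 0.4789 -0.3493  0.0249] [ 0.4782 -0.3487  0.0238] -120.9 q [-0.73  0.28  1.52 -0.    1.34  1.38]
gap 0.04772579613083425 F [-0.3  1.1  6. ]grasp odd
```

```bash
python3 - <<'E'
from job import *
from look import look
print(telemetry.get_finger_gap(),telemetry.get_tcp_pos())
look("g1",np.array([.4782,-.3487,.07]))
E
```

```text
0.04772579613083425 [ 0.4789488  -0.34950716  0.02542003]
```

View pics/g1.png

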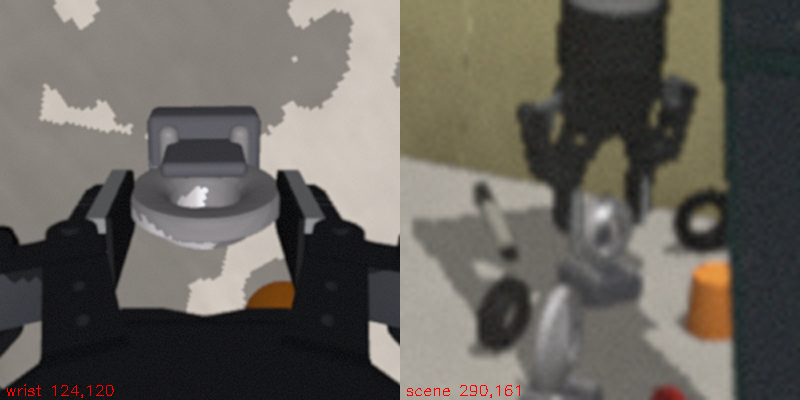

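```bash
python3 - <<'E'
from job import *
for f in (20,60): grip(.046,f); print(f,telemetry.get_finger_gap(),telemetry.get_force().round(1))
grip(.06,60);print(telemetry.get_finger_gap(),telemetry.get_force().round(1),telemetry.get_tcp_pos().round(4))
p=telemetry.get_tcp_pos();p[2]=.0215;print(ctrl.move_straight(p,speed=.05,stop_force=8),telemetry.get_tcp_pos().round(4))
grip(.046,30);print(telemetry.get_finger_gap(),telemetry.get_force().round(1),telemetry.get_tcp_pos().round(4))
E
```

```text
20 0.04762090720248448 [0.1 0.4 5.7]
60 0.048046749723419324 [-0.6  0.7  6. ]
0.06010513781218868 [-0.2 -0.4  0.1] [ 0.4777 -0.3484  0.023 ]
False [ 0.4773 -0.348   0.0208]
0.05009386695791834 [-0.5 -0.1 -0.2] [ 0.4778 -0.3484  0.0215]
```

The pads closed above the washer's centre: gap 48 mm, with the tool pushed up. At this opening they sit much farther back than I assumed, so I'll grip deeper. The fingers pass outside the block, so that is safe.

```bash
python3 - <<'E'
from job import *
for z in (.013,.008):
    grip(.064,60);p=washers()["C"]["top"].copy();p[2]=z;print(ctrl.move_straight(p,speed=.05,stop_force=8),telemetry.get_tcp_pos().round(4))
    grip(.046,30);print(z,telemetry.get_finger_gap(),telemetry.get_force().round(1),telemetry.get_tcp_pos().round(4),telemetry.get_time())
E
```

```text
False [ 0.4777 -0.3483  0.0121]
0.013 0.05048630440547038 [ 0.5 -0.9 -0.2] [ 0.4782 -0.3488  0.0131] 22.95
False [ 0.4778 -0.3484  0.0073]
0.008 0.05068329702950156 [ 0.3  0.6 -0.6] [ 0.4782 -0.3488  0.008 ] 23.75
```

```bash
sed -i 's/^OFF=.*/OFF=-.0405/; s/abs(g-D)>.003/abs(g+.0015-D)>.0025/' job.py; python3 - <<'E'
from job import *
from look import look
p=telemetry.get_tcp_pos();grip(.046,60);print(telemetry.get_finger_gap())
ctrl.move_straight(p+[0,0,.14],speed=.15);print("lift",telemetry.get_finger_gap(),telemetry.get_force().round(2))
ctrl.move_ptp(at(.075+.045),down(PY));ctrl.wait(.2)
print("pre",at(.12).round(4),telemetry.get_tcp_pos().round(4),telemetry.get_finger_gap(),telemetry.get_force().round(2),telemetry.get_q().round(2),telemetry.get_time())
look("preC",at(.095)-[0,0,OFF])
E
```

```text
0.04985711755625856
lift 0.04981746979885103 [ 0.55  0.37 -0.6 ]
pre [0.4659 0.1124 0.125 ] [0.4662 0.1117 0.125 ] 0.04962612030419086 [-0.04  0.66 -0.25] [ 0.12 -0.04  1.67 -0.    1.51  0.36] 26.9417
```

View pics/preC.png

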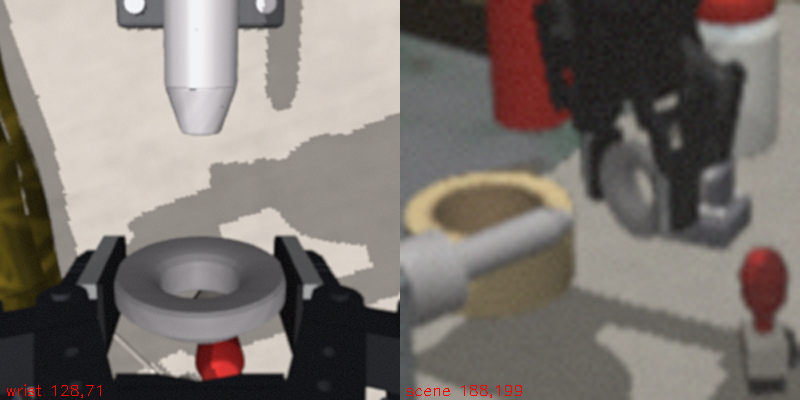

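```bash
python3 - <<'E'
from job import *
i=pickle.load(open("pics/preC_scene.pkl","rb"));print("pred hollow-face centre",proj(i,SH+.117*dh),"seen ~(246.2,245.7); tip",proj(i,SH+.075*dh))
for s in (.072,.055,.035,.015):
    h=ctrl.move_straight(at(s),speed=.08,stop_force=8);print(s,h,telemetry.get_tcp_pos().round(4),telemetry.get_force().round(2),telemetry.get_moment().round(2))
    if h: break
print(telemetry.get_finger_gap(),telemetry.get_time())
E
```

```text
pred hollow-face centre [246.43337587 246.453872  ] seen ~(246.2,245.7); tip [230.32452987 253.11538229]
0.072 False [0.4772 0.1591 0.1249] [ 0.11 -0.2  -0.67] [ 0.04  0.02 -0.  ]
0.055 False [0.4814 0.1758 0.125 ] [-0.11 -0.44 -0.1 ] [ 0.04 -0.02 -0.06]
0.035 False [0.4861 0.1954 0.1249] [ 0.4  -0.8  -0.49] [ 0.01 -0.07  0.01]
0.015 False [0.4909 0.2148 0.1249] [-0.05 -0.27 -0.56] [-0.   -0.01 -0.01]
0.049702715377318275 29.0083
```

```bash
cat >> job.py <<'E'
pr=lambda m:print(m,telemetry.get_tcp_pos().round(4),"s",round(float((telemetry.get_tcp_pos()-SH)@dh),4),"F",telemetry.get_force().round(2),"gap",round(telemetry.get_finger_gap(),4),"t",telemetry.get_time())
def home(s,up=.16):
    h=ctrl.move_straight(at(s+.008),speed=.08,stop_force=8);pr(f"near {h}")
    if h: raise SystemExit("early contact")
    h=ctrl.move_straight(at(s-.008),speed=.03,stop_force=12);pr(f"home {h}")
    c=float((telemetry.get_tcp_pos()-SH)@dh)
    ctrl.move_straight(at(c,dz=-.003),speed=.03,stop_force=4);pr("lowered")
    h=ctrl.move_straight(at(c-.006,dz=-.0025),speed=.03,stop_force=12);pr("pushed again")
E
python3 - <<'E'
from job import *
home(.004)
E
```

```text
near False [0.4916 0.2173 0.125 ] s 0.012 F [-0.27 -0.15 -1.27] gap 0.0502 t 29.2583
home True [0.493  0.2244 0.1243] s 0.0048 F [ 0.53 -0.78 -0.68] gap 0.0498 t 29.6667
lowered [0.4935 0.2243 0.1222] s 0.0048 F [-0.27 -1.26  1.86] gap 0.0498 t 29.9167
pushed again [0.4933 0.2239 0.1222] s 0.0051 F [-0.91 -1.23  3.48] gap 0.0497 t 30.125
```

```bash
cat >> job.py <<'E'
def leave():
    grip(.085,60);c=float((telemetry.get_tcp_pos()-SH)@dh);z=telemetry.get_tcp_pos()[2]-SH[2]-OFF
    ctrl.move_straight(at(.125,dz=z),speed=.2);pr("left")
    ctrl.move_straight(at(.125,dz=.10),speed=.25)
E
python3 - <<'E'
from job import *
from look import look
leave();pick("A");look("preA",at(.06)-[0,0,OFF])
E
```

```text
left [0.4649 0.1079 0.1214] s 0.1246 F [0.1  0.47 0.18] gap 0.085 t 31.325
down hit False [ 0.5813 -0.1218  0.0141] [ 0.5805 -0.1216  0.013 ] -79.5 q [-0.3   0.3   1.52 -0.    1.32  1.09]
gap 0.058840076318396266 F [1.3 1.2 4.5]
lift gap 0.05847001969928485 [ 0.19 -0.93 -1.3 ]
pre [0.4666 0.1115 0.125 ] [ 0.41 -0.37 -1.16] [ 0.12 -0.04  1.67 -0.    1.51  0.36] 36.8417
```

View pics/preA.png

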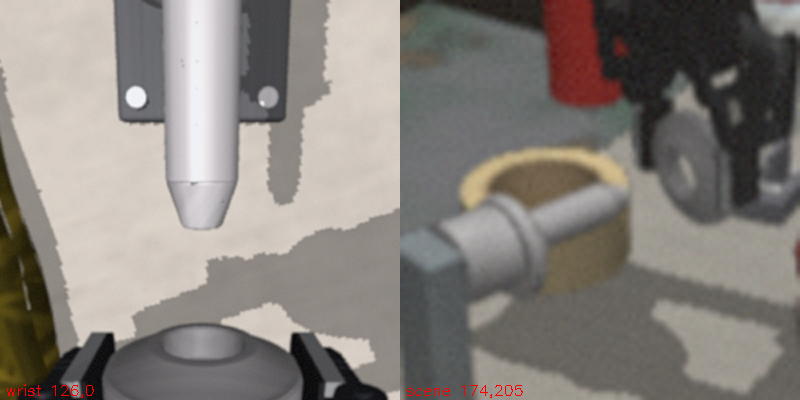

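The small washer sits against the shoulder. The middle one is held nose first and centred on the arbor.

```bash
cat >> job.py <<'E'
def insert(ss):
    for s in ss:
        h=ctrl.move_straight(at(s),speed=.1,stop_force=8);pr(f"{s} {h}")
        if h: raise SystemExit("contact")
E
python3 - <<'E'
from job import *
insert((.072,.05));home(.026)
E
```

```text
0.072 False [0.4772 0.159  0.1249] s 0.0721 F [-0.34 -0.03 -0.66] gap 0.0584 t 37.625
0.05 False [0.4825 0.1804 0.1249] s 0.05 F [-0.62 -0.53 -0.52] gap 0.0587 t 37.9917
near False [0.4864 0.1963 0.1249] s 0.0337 F [-0.59 -0.04 -0.84] gap 0.0581 t 38.3417
home True [0.4882 0.2039 0.1242] s 0.0258 F [ 0.13 -0.9   2.39] gap 0.0585 t 38.775
lowered [0.4884 0.2039 0.1239] s 0.0257 F [-4.2  -2.12  6.73] gap 0.0585 t 39.025
pushed again [0.4883 0.2035 0.124 ] s 0.0262 F [-1.68 -2.27  3.84] gap 0.0583 t 39.2333
```

```bash
python3 - <<'E'
from job import *
from look import look
leave();look("leftA",SH+.03*dh);pick("B")
a=cv2.imread("pics/leftA.png");look("preB",at(.06)-[0,0,OFF]);b=cv2.imread("pics/preB.png")
cv2.imwrite("pics/preB2.png",np.hstack([a[:,:400],b[:,:400]]))
E
```

```text
left [0.4649 0.1079 0.1227] s 0.1246 F [0.19 0.03 0.91] gap 0.0851 t 40.2583
down hit False [ 0.4176 -0.1668  0.0188] [ 0.4169 -0.1665  0.0179] -84.2 q [-0.51 -0.01  1.87  0.    1.29  0.96]
gap 0.06722602262560452 F [-0.8  2.3  5.5]
lift gap 0.06718768772604929 [-0.83 -1.14 -1.43]
pre [0.4662 0.1112 0.1251] [-0.35  0.02 -1.57] [ 0.12 -0.04  1.67 -0.    1.51  0.36] 46.0
```

View pics/preB2.png

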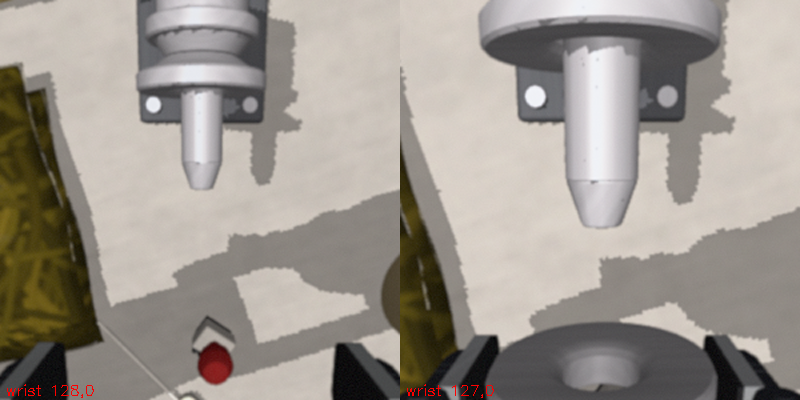

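The noses of the small and middle washers touch. The large one is held with its hollow side towards the pack.

```bash
python3 - <<'E'
from job import *
insert((.072,.055));home(.034)
E
```

```text
0.072 False [0.4772 0.159  0.1248] s 0.0721 F [-0.08 -0.83 -2.7 ] gap 0.0671 t 46.7833
0.055 False [0.4814 0.1755 0.125 ] s 0.055 F [ 0.8  -0.2  -1.61] gap 0.0673 t 47.1
near False [0.4845 0.1884 0.1249] s 0.0417 F [-0.43 -0.32 -1.85] gap 0.0672 t 47.4167
home True [0.4861 0.1957 0.1243] s 0.0343 F [ 0.75 -1.49  2.75] gap 0.0674 t 47.8333
lowered [0.4864 0.1957 0.1241] s 0.0342 F [-4.05 -1.8   7.86] gap 0.0674 t 48.0833
pushed again [0.4863 0.1953 0.1241] s 0.0346 F [-0.62 -1.34  3.85] gap 0.0669 t 48.2917
```

```bash
python3 - <<'E'
from job import *
leave()
# view square from the side above the pack
m=SH[:2]+.03*dh[:2];pe=np.array([-dh[1],dh[0]]);ang=np.arctan2(pe[1],pe[0])
ctrl.move_ptp(np.r_[m+pe*(.035-.063),.27],down(ang-np.pi/2));ctrl.wait(.2);d=snap("fin")
c=proj(d,np.r_[m,.19]);print(c,telemetry.get_time())
im=cv2.imread("pics/fin.png");u=int(c[0]-80);v=int(max(c[1]-75,0));a=cv2.resize(im[v:v+150,u:u+160],None,fx=2.5,fy=4*2.5/4,interpolation=cv2.INTER_CUBIC)
i=eyes.get_image("top");t=cv2.cvtColor(i["frame"],cv2.COLOR_RGB2BGR);b=cv2.resize(t[110:310,110:470],(400,222))
j=cv2.cvtColor(eyes.get_image("scene")["frame"],cv2.COLOR_RGB2BGR)[230:310,170:290];j=cv2.resize(j,(400,267))
r=np.vstack([b,j])[:375];r=cv2.copyMakeBorder(r,0,max(0,375-len(r)),0,0,0);cv2.imwrite("pics/fin2.png",np.hstack([a,r]))
E
```

```text
left [0.4649 0.1079 0.1227] s 0.1246 F [0.42 0.11 0.66] gap 0.0854 t 49.2167
[276.77177511 169.39351685] 51.575
```

View pics/fin2.png

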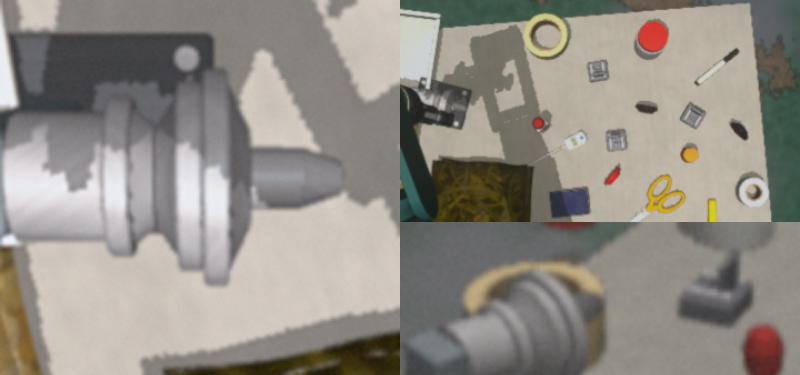

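```bash
python3 - <<'E'
from plant import ctrl,telemetry
ctrl.job_done();print(telemetry.get_time())
E
```

```text
the job is handed in; nothing more can be done
the job is handed in; nothing more can be done
```

The spring pack is built on the arbor in the order you asked: small with its hollow side against the shoulder, middle nose to nose with it, large hollow to hollow on the middle. I handed the job in at about 52 s of the 72 s allowed.

**Seating:** each washer was pushed until a 12 N contact stop, then lowered onto the arbor, pushed again and released. The centres stopped 4.8, 25.8 and 34.3 mm from the shoulder; 4, 26 and 34 mm were expected, to about 1 mm.

**Last pictures:** there are no visible gaps in the pack, the rests are empty, and the other things look to be where they were (judged by eye, not measured).

**What disagreed:**
- **Washer heights:** my measurements came out 2–3 mm below the given heights, mainly from edge blur in picking pixels. I used the given heights, and no washer touched the arbor before reaching home.
- **First grasp:** my first grip on the small washer closed above its centre (gap 48 mm). I opened, went deeper and gripped it again before lifting, and nothing was dropped.
- **Finger gap:** it reads about 2–3 mm under the true diameter at 60 N.

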